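Unhook a cartridge pack and file it in the kit caddy

ROBOT

A 6-joint arm with a two-finger parallel gripper is mounted at the origin on the work surface. World frame = base frame: x ahead of the robot, y to its left, z up, the work surface at z = 0. Lengths are in m, angles in rad, forces in N, time in s.
With the tool pointing down it reaches from about 0.25 to 0.775 m from the base axis. Payload 4 kg.
Tool frame: the origin (TCP) lies at the very end of the fingers, on their centre line; the grasp point (between the pads) lies 19 mm behind it; x points along the fingers, y is the direction in which the jaws open and shut, and the axes are right-handed (so a half turn about x gives the same grasp; the last joint's range is limited). The gripper opens to 94 mm and grips with 3 to 60 N. Pads are 16 mm wide; open, the fingers measure 119 mm over their backs; the gripper's body (75 mm by 177 mm) begins 78 mm behind the grasp point.
Start: joints at [-1.375, 0.087, 1.371, -0, 1.684, -0.103], TCP at [0.162, -0.526, 0.206] pointing down, gripper open.
Joint ranges: [-3.1, 3.1], [-0.76, 2.03], [0.27, 2.55], [-1.08, 4.22], [0.17, 2.65], [-2.57, 2.57]. Speed limits (rad/s): [2.79, 2.79, 3.14, 3.14, 3.14, 3.14].

INTERFACE

Orientations are given as [roll, pitch, yaw] about the fixed x, y, z axes, in that order (R = Rz(yaw) Ry(pitch) Rx(roll)).
In Python, from bench import robot gives the robot as it stands.
- The arm moves only by the tool carry_out, never from a script. Its argument "targets" is a list of rows, each a list of 5 numbers: the closure, from 0 (fully open) to 1 (shut), then the shift along the tool's x, y, z in cm, then the turn about the tool's x in degrees. In form: [[fingers, tx, ty, tz, turn], ...]. A call has 1 to 20 rows; each row shifts and turns the commanded pose from where the row before left it, along the tool's axes as they then stand; what a row does not reach is not made up. A row lasts 1/10 s, in which the tool goes at most 50 mm and 8.59 degrees, less where a joint would pass 70% of its speed; a pose out of reach is approached as far as the arm can. A call is refused whole if a number of a shift passes 5 or a number of a turn 8.59, either way. A call with a gripper value outside its range is refused whole. The fingers move at their own pace and stop on an object; the grip force is fixed at half the most. Time passes only in rows, so rows that do not move let the fingers close. It gives the time, the measured TCP pose, the force and the opening at its end, in the units of the state.
- robot.get_obs(): the state, without advancing time (a new reading comes with each control period).
- robot.snapshot(name): name is "scene" or "top"; returns a dict with "image" (420x560x3 uint8, red, green, blue), "camera_matrix" (3x3 intrinsics, pixels), "distortion" ([k1, k2, p1, p2, k3] as OpenCV has them; the pictures are not rectified), "pose" (4x4, takes a point from camera to world coordinates). Camera axes: x right, y up, looking along -z (the intrinsics and any distortion apply to the point x, -y, -z); pixel columns grow to the right and rows downward; lengths in m; the calibration is good to about 2 mm. A picture is of the moment at which its call begins. There is no depth.
- robot.close_job(): hands the job in, once; it reports no verdict.
The state is a dict: "time": time; "joint_positions": joint angles; "qvel": joint speeds; "joint_torque": joint torques, N m; "tool_pos": TCP position; "ee_rot": TCP orientation; "wrist_force": force on the tool from outside, world axes, zero at the start; "wrist_torque": the same for the moment, N m; "width": finger opening in m.
Only numpy, scipy, OpenCV 4.12 (cv2) and the standard library are available. Lean on these libraries where they do the work, as an engineer would, in place of code of your own. Each camera call takes 0.05 s, during which the arm holds its last target. There are 200 camera calls.

TASK

Take the blue cartridge pack off its wire hook on the hook stand: lift it just enough for its hang hole to clear the hook's upturned tip and slide it off forwards, without straining it against the hook. Then stand it upright in the empty middle slot of the white caddy, lowering it right down to the slot's floor before letting go rather than dropping it. Leave the other packs, the bottles, the wrench and the marker where they are.

Things in the scene. Friction and masses are not known exactly. Their poses are not given: they have to be found in the camera images.
- blue_pack: blue hang-tab pack to be moved, about 80 g, hanging on one of the stand's three hooks (which one varies). Lower part: box 18 mm thick (x), 50 wide (y), 75 high (z). Above it a flat hang tab 4 thick, 50 wide, ending 112 above the underside. Front and back alike. Origin: centre of the underside; z up to the hang hole, x the thickness (along the hook as it hangs), y the width.
- stand: fixed dark steel hook stand: uprights at y = -175 and +175 mm, a crossbar 20 high (z) between them with its middle 215 above the bench; it ends 229 high, nothing stands above. Three wire hooks at y = -110, 0 and 110 point along its -x (roughly to the robot). Origin: on the bench midway between the uprights; z up, y along the crossbar.
- hook_tip (a point): end of the middle hook (y = 0); the other two are alike, 110 mm to either side. Wire 5 mm thick, level 215 mm above the bench (its middle) to 120 mm from the crossbar's middle; there it bends up and ends 134 mm out, its top 10 mm above the upper side of the level wire. A hanging pack passes over the tip freely if raised by more than 10 and less than 19 mm. This point: middle of the end.
- orange_pack: orange pack of the same shape and frame, hanging on another hook; to be left hanging
- green_pack: green pack of the same shape and frame, hanging on another hook; to be left hanging
- orange_pack_hole (a point): middle of the orange pack's hang hole
- green_pack_hole (a point): middle of the green pack's hang hole
- blue_pack_hole (a point): middle of the blue pack's hang hole, 93 mm above its underside. The hole goes through the tab along x: 26 mm wide, 24 high (81 to 105 above the underside). The pack hangs with the hole's upper edge on the wire, underside 112.5 mm above the bench, 50 to 85 mm from the crossbar's middle.
- caddy: fixed white perforated plastic caddy, 97 mm (x) by 74 (y) by 45 high (z), open on top, walls and floor 4. Two dividers make three slots, each 27 (x) by 66 (y) inside and 41 deep, at x = -31, 0, +31. The outer two hold a yellow and a red pack, the middle one is empty. Origin: centre of its underside on the bench; z up, x across the slots, y along them.
- caddy_slot (a point): centre of the floor of the empty middle slot, 4 mm above the bench; axes as the caddy's. The pack stands here with its width along y, either way round; it may lean a little in the slot.
- yellow_pack: yellow pack of the same shape and frame, standing in the caddy's slot at x = -31 mm; to be left
- red_pack: red pack of the same shape and frame, standing in the caddy's slot at x = +31 mm; to be left
- bottle_a: clear laboratory bottle with blue cap, 86 mm across, 180 high, standing in a white basket (240 by 140 by 70 mm) at the robot's left; to be left. Origin: centre of the underside
- bottle_b: second bottle of the same kind in the same basket; to be left. Origin: centre of the underside
- wrench: small steel wrench, 130 mm, lying on the bench at the right; to be left
- marker: white marker pen with black cap, 135 mm, lying on the bench at the right; to be left

How it is judged:
On the way:
1. the blue pack's hang hole is wholly off the front of its hook, the pack still held up clear of the bench (x of blue_pack_hole in the frame of stand below -0.14 m and height (world z) of blue_pack above 0.05 m), for 0.1 s.
At the end, for the whole second after the job is handed in: the blue pack rests tab up on the floor of the caddy's middle slot (within 6 mm in height, 10 mm across, 15 mm along), leaning under 20 degrees; the orange and green packs' hang holes are within 30 mm, the yellow and red packs within 25 mm, of where they were (x of blue_pack in the frame of caddy_slot between -0.01 and 0.01 m and y of blue_pack in the frame of caddy_slot between -0.015 and 0.015 m and z of blue_pack in the frame of caddy_slot between -0.006 and 0.006 m and angle between blue_pack's own z axis and vertical below 0.35 rad and linear speed of blue_pack below 0.02 m/s and distance of each of orange_pack_hole, green_pack_hole from where it was at the start of the episode below 0.03 m and distance of each of yellow_pack, red_pack from where it was at the start of the episode below 0.025 m); the robot touches nothing.
It fails at once if the blue pack is strained against the hook (over 12 N) (contact force between blue_pack and stand above 12 N).
It fails at once if the blue pack is dropped (falls freely by more than about 15 mm) (linear speed of blue_pack above 0.55 m/s and contact force between blue_pack and the fingers below 0.05 N).
It fails at once if another pack is displaced: a hanging one by more than 30 mm at its hang hole, one in the caddy by more than 25 mm (distance of any of orange_pack_hole, green_pack_hole from where it was at the start of the episode above 0.03 m or distance of any of yellow_pack, red_pack from where it was at the start of the episode above 0.025 m).
It fails at once if a bottle, the wrench or the marker is moved by more than 20 mm (distance of any of bottle_a, bottle_b, wrench, marker from where it was at the start of the episode above 0.02 m).
It also fails if it takes over 53 s, if anything falls off the work surface, if the arm or the gripper's body presses on something with over 40 N, if the wrist force passes 120 N, or if a joint passes its speed limit or range.

## Working session

There is one attempt and no reset: what is moved stays moved. The work goes in short steps, Python scripts to look and compute and a tool call to move; the robot and the scene stay as the last step left them, time stands still between calls to the robot, and variables do not carry over. Pictures are saved under pics/ and viewed, about 8 in all and at most 12, crops included, and the job is handed in when it is done.

Besides the shell and the picture viewer there is one more tool, called after "Call:" as a command line: name --pt "numbers of a row" for each row, then --argument value for the rest. carry_out: Moves the arm, as the interface text tells. Its arguments: {"type":"object","properties":{"targets":{"type":"array","items":{"type":"array","items":{"type":"number"}}}},"required":["targets"]}

```bash
mkdir -p pics; ls; cat > h.py <<'E'
import numpy as np,cv2
from scipy.spatial.transform import Rotation as Ro
from bench import robot
def snap(n,f=None):
    s=robot.snapshot(n)
    if f: cv2.imwrite(f'pics/{f}.png',s['image'][:,:,::-1])
    return s
def ray(s,uv):
    p=cv2.undistortPoints(np.array([[uv]],float),np.array(s['camera_matrix']),np.array(s['distortion'],float))[0,0]
    T=np.array(s['pose']);d=T[:3,:3]@np.array([p[0],-p[1],-1]);return T[:3,3],d/np.linalg.norm(d)
def onz(s,uv,z):
    o,d=ray(s,uv);return o+d*(z-o[2])/d[2]
def tri(r):
    A=0;b=0
    for o,d in r:
        P=np.eye(3)-np.outer(d,d);A=A+P;b=b+P@o
    x=np.linalg.solve(A,b);return x,[np.linalg.norm(np.cross(x-o,d)) for o,d in r]
def proj(s,X):
    T=np.linalg.inv(np.array(s['pose']));c=T[:3,:3]@np.array(X,float)+T[:3,3]
    return cv2.projectPoints(np.array([[c[0],-c[1],-c[2]]]),np.zeros(3),np.zeros(3),np.array(s['camera_matrix']),np.array(s['distortion'],float))[0][0,0]
E
python3 - <<'E'
from h import *
o=robot.get_obs();print(o)
a=snap('scene','s0');b=snap('top','t0')
for s in(a,b):print(np.round(s['pose'],3),np.round(s['camera_matrix'],0),s['distortion'])
E
```

```text
pics
{'time': 0.0, 'joint_positions': array([-1.37507114e+00,  8.79797218e-02,  1.37222475e+00, -2.11644381e-05,
        1.68359287e+00, -1.03082579e-01]), 'qvel': array([-5.63055290e-04,  1.09828293e-03,  2.91390024e-03, -5.12969252e-04,
        5.39420720e-05,  3.17370467e-04]), 'joint_torque': array([-6.70698828e-04, -3.40182281e+01, -3.02429080e+01,  7.17560481e-02,
        3.29865539e-02, -1.58444573e-04]), 'tool_pos': array([ 0.16180197, -0.52509837,  0.20430563]), 'ee_rot': array([-1.66433812,  1.56859153,  1.77605994]), 'wrist_force': array([-0.22294793, -0.49474104, -0.45868257]), 'wrist_torque': array([ 0.0277577 , -0.02740425,  0.03730126]), 'width': 0.09407139844142116}
[[ 0.84  -0.455  0.294  0.92 ]
 [ 0.542  0.703 -0.46  -0.538]
 [ 0.003  0.546  0.838  1.247]
 [ 0.     0.     0.     1.   ]] [[408.   0. 283.]
 [  0. 408. 206.]
 [  0.   0.   1.]] [-0.02948885  0.          0.          0.          0.        ]
[[-0.02   0.995 -0.098  0.392]
 [-0.999 -0.023 -0.024  0.028]
 [-0.027  0.098  0.995  1.386]
 [ 0.     0.     0.     1.   ]] [[454.   0. 282.]
 [  0. 454. 211.]
 [  0.   0.   1.]] [-0.07102525  0.          0.          0.          0.        ]
```

View pics/s0.png

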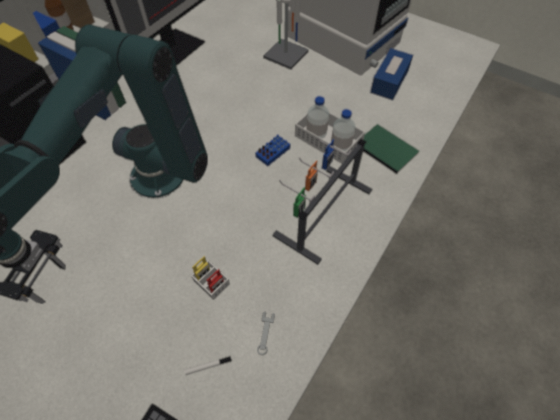

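View pics/t0.png

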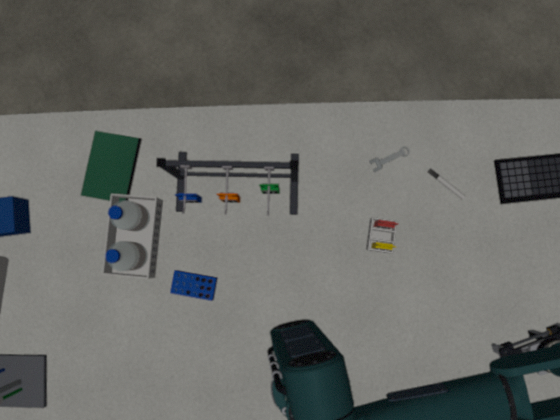

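The blue pack hangs on the left hook: about (188,197) in the top view and (328,156) in the scene view. The caddy is at about (382,235) in the top view and (210,277) in the scene view, with yellow near the robot and red beyond. I'll enlarge these areas.

```bash
python3 - <<'E'
from h import *
t=cv2.imread('pics/t0.png');s=cv2.imread('pics/s0.png')
R=lambda i,x,y,w,h,W,H:cv2.resize(i[y:y+h,x:x+w],(W,H),interpolation=cv2.INTER_CUBIC)
c=np.zeros((600,800,3),np.uint8)
c[:300,:480]=R(t,150,140,160,100,480,300); c[:300,500:800]=R(t,355,205,50,50,300,300)
c[300:,:480]=R(s,260,130,120,75,480,300); c[300:,500:800]=R(s,185,250,50,50,300,300)
cv2.imwrite('pics/c0.png',np.clip(c*1.4,0,255).astype(np.uint8))
E
```

```text
(no output)
```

View pics/c0.png

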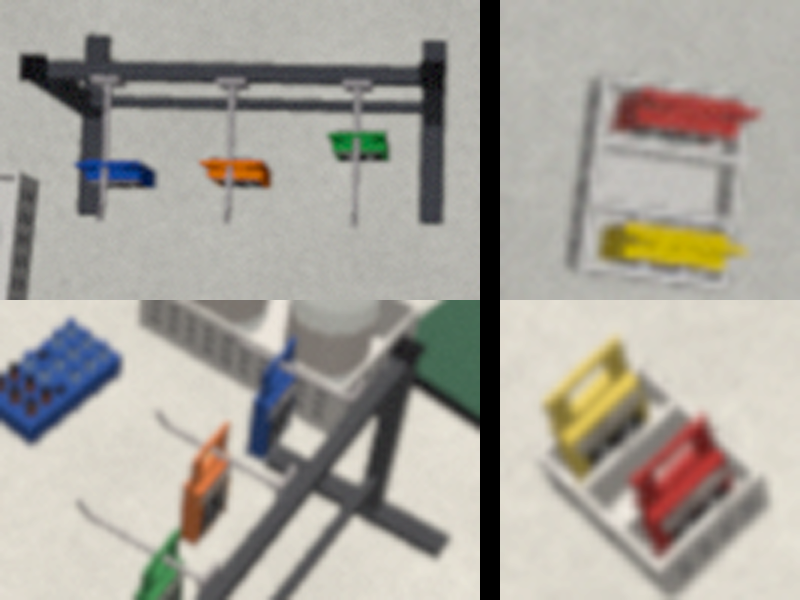

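```bash
python3 - <<'E'
from h import *
a=snap('scene');b=snap('top')
pt=lambda x,y:(150+x/3-.33,140+y/3-.33); ps=lambda x,y:(260+x/4-.4,130+(y-300)/4-.4)
ct=lambda x,y:(355+(x-500)/6-.4,205+y/6-.4); cs=lambda x,y:(185+(x-500)/6-.4,250+(y-300)/6-.4)
f=lambda v:np.round(v,4)
for n,u in dict(L=(101,218),M=(228,222),R=(354,224)).items():print('tip',n,f(onz(b,pt(*u),.2275)))
for n,u in dict(L=(106,80),M=(231,82),R=(357,84)).items():print('base',n,f(onz(b,pt(*u),.215)))
for n,u,v in (('M',(228,222),(157,413)),('R',(354,224),(80,504))):print('tri',n,*map(f,tri([ray(b,pt(*u)),ray(a,ps(*v))])))
for n,u in dict(TL=(592,78),BL=(570,268),BR=(727,283)).items():print('rim top',n,f(onz(b,ct(*u),.045)))
for n,u in dict(L=(543,463),R=(765,483)).items():print('rim scene',n,f(onz(a,cs(*u),.045)))
for n,u in dict(slTL=(605,147),slBL=(592,210),slTR=(740,158),slBR=(728,220)).items():print('slot top',n,f(onz(b,ct(*u),.045)))
print('yel-y',*map(f,tri([ray(b,ct(745,251)),ray(a,cs(547,405))])))
print('red-y',*map(f,tri([ray(b,ct(760,115)),ray(a,cs(637,473))])))
for n,s in(('s',a),('t',b)):
  h=cv2.cvtColor(s['image'],cv2.COLOR_RGB2HSV)
  for c,lo,hi in(('blue',105,130),('orange',5,16),('green',55,75),('yellow',23,32),('red',0,4)):
    m=cv2.inRange(h,(lo,110,50),(hi,255,255));k,l,st,ce=cv2.connectedComponentsWithStats(m)
    for i in range(1,k):
      if st[i,4]>25:
        ys,xs=np.where(l==i);bx=cv2.boxPoints(cv2.minAreaRect(np.c_[xs,ys].astype(np.float32)))
        print(n,c,st[i],f(ce[i]), f(onz(s,ce[i],.21)) if n=='t' else '')
o=robot.get_obs();print(Ro.from_euler('xyz',o['ee_rot']).as_matrix().round(3))
E
```

```text
tip L [0.5084 0.312  0.2275]
tip M [0.5025 0.2018 0.2275]
tip R [0.4984 0.0936 0.2275]
base L [0.6317 0.3109 0.215 ]
base M [0.6269 0.2002 0.215 ]
base R [0.6222 0.0896 0.215 ]
tri M [0.5031 0.2022 0.2292] [0.001 0.001]
tri R [0.4993 0.0944 0.2253] [0.001 0.001]
rim top TL [ 0.4986 -0.1984  0.045 ]
rim top BL [ 0.4055 -0.1841  0.045 ]
rim top BR [ 0.3965 -0.2608  0.045 ]
rim scene L [ 0.3993 -0.261   0.045 ]
rim scene R [ 0.5044 -0.2062  0.045 ]
slot top slTL [ 0.4644 -0.2035  0.045 ]
slot top slBL [ 0.4337 -0.1959  0.045 ]
slot top slTR [ 0.4575 -0.2697  0.045 ]
slot top slBR [ 0.4272 -0.2625  0.045 ]
yel-y [ 0.4116 -0.2532  0.1179] [0.0011 0.0011]
red-y [ 0.4748 -0.2602  0.1262] [0.0023 0.0023]
s blue [ 33  11  26  24 309] [45.6375 22.7087] 
s blue [367  21  39  35 125] [382.384  40.856] 
s blue [ 39  38  37  40 675] [57.0963 55.397 ] 
s blue [372  49  40  49 901] [390.3518  75.2564] 
s blue [316  97   8   8  53] [319.2264 100.3396] 
s blue [ 98 107  11  11  63] [103.8254 112.6667] 
s blue [342 110   9   8  55] [346.1818 113.4182] 
s blue [256 136  33  29 401] [273.1397 150.1446] 

[... 462 characters left out ...]
24 215.8216] [0.5116 0.8057 0.21  ]
t blue [109 206  13  13 146] [114.9178 212.1164] [0.5149 0.5006 0.21  ]
t blue [106 249  14  14 158] [112.1203 255.5759] [0.4001 0.5066 0.21  ]
t blue [171 271  46  29 919] [192.5734 284.7617] [0.3214 0.2923 0.21  ]
t orange [217 193  23   9 145] [228.8966 196.331 ] [0.5496 0.1956 0.21  ]
t green [  82  132   56   67 1593] [109.1368 164.2693] [0.6445 0.5191 0.21  ]
t green [260 184  19   9  97] [269.9175 186.9072] [0.5719 0.0875 0.21  ]
t yellow [372 242  23   8 128] [382.6797 245.4297] [ 0.4128 -0.2006  0.21  ]
t red [375 220  21   8 107] [384.9907 223.4393] [ 0.4695 -0.2089  0.21  ]
[[-0.     0.294 -0.956]
 [ 0.001 -0.956 -0.294]
 [-1.    -0.001 -0.   ]]
```

```bash
python3 - <<'E'
from h import *
a=snap('scene');b=snap('top')
pt=lambda x,y:(150+x/3-.33,140+y/3-.33); ps=lambda x,y:(260+x/4-.4,130+(y-300)/4-.4)
f=lambda v:np.round(v,4)
print('blue+y tab',*map(f,tri([ray(b,pt(78,162)),ray(a,ps(294,343))])), f(onz(b,pt(78,162),.2245)))
print('blue tab@wire',f(onz(b,pt(104,164),.2245)),'orange',f(onz(b,pt(230,162),.2245)))
print('orange+y',*map(f,tri([ray(b,pt(202,162)),ray(a,ps(228,427))])))
for z in(.08,.1):print(f(onz(b,(382.68,245.43),z)),f(onz(b,(384.99,223.44),z)),f(onz(a,(199.7,266.9),z)),f(onz(a,(213.8,279.2),z)))
for y in (-1,1):
  for x in(-1,1):
    c,s=np.cos(-.115),np.sin(-.115)
    P=[.446+c*x*.0485-s*y*.037,-.232+s*x*.0485+c*y*.037,.045]
    u,v=proj(b,P),proj(a,P);print(x,y,'crop top',f([(u[0]+.4-355)*6+500,(u[1]+.4-205)*6]),'scene',f([(v[0]+.4-185)*6+500,(v[1]+.4-250)*6+300]))
E
```

```text
blue+y tab [0.5582 0.3332 0.2246] [0.0002 0.0002] [0.5581 0.3331 0.2245]
blue tab@wire [0.5558 0.3102 0.2245] orange [0.5548 0.2001 0.2245]
orange+y [0.5564 0.2254 0.2231] [0.001 0.001]
[ 0.4151 -0.226   0.08  ] [ 0.478  -0.2352  0.08  ] [ 0.414 -0.23   0.08 ] [ 0.4762 -0.2385  0.08  ]
[ 0.4147 -0.2221  0.1   ] [ 0.4767 -0.2311  0.1   ] [ 0.4226 -0.2353  0.1   ] [ 0.4838 -0.2436  0.1   ]
-1 -1 crop top [732.1615 288.7848] scene [531.965  460.6795]
1 -1 crop top [746.489   91.9967] scene [662.767  572.6094]
-1 1 crop top [581.5891 274.8647] scene [631.7855 362.4265]
1 1 crop top [596.8849  78.2002] scene [762.1333 469.1507]
```

Measurements:
- **Stand:** yaw about −0.045. The left hook's tip is at about (0.508, 0.311).
- **Blue pack:** about (0.5565, 0.309). It hangs at the outer end of its 50–85 mm range, and its tab top triangulates at z = 0.2246, against 0.2245 expected.
- **Caddy:** about (0.446, −0.232), yaw about −0.12.

The grasp will be from above across the pack's 50 mm width, with the TCP about 47 mm above its underside. That keeps the fingers above the caddy rim when the pack is placed.

Call:
carry_out --pt "0 -3 0 0 6.5" --pt "0 -5 0 0 6.6" --pt "0 -5 0 0 6.6" --pt "0 0 -1.5 -0.63 0" --pt "0 0 -3 -1.26 0" --pt "0 0 -4 -1.68 0" --pt "0 0 -4 -1.68 0" --pt "0 0 -4 -1.68 0" --pt "0 0 -4 -1.68 0" --pt "0 0 -4 -1.68 0" --pt "0 0 -4 -1.68 0" --pt "0 0 -4 -1.68 0" --pt "0 0 -4 -1.68 0" --pt "0 0 -4 -1.68 0" --pt "0 0 -4 -1.68 0" --pt "0 0 -4 -1.68 0" --pt "0 0 -4 -1.68 0" --pt "0 0 -4 -1.68 0" --pt "0 0 -3 -1.26 0" --pt "0 0 -1.5 -0.63 0"

```text
time: 2.3
tool_pos: [0.4454, 0.0749, 0.3342]
ee_rot: [-0.21, 1.569, 2.891]
wrist_force: [-0.2, -0.1, 1.0]
width: 0.0942
```

Call:
carry_out --pt "0 0 -1.5 -0.63 0" --pt "0 0 -3 -1.26 0" --pt "0 0 -4 -1.68 0" --pt "0 0 -4 -1.68 0" --pt "0 0 -4 -1.68 0" --pt "0 0 -4 -1.68 0" --pt "0 0 -2.4 -1.0 0" --pt "0 0 -1 -0.4 0" --pt "0 2 0 0 0" --pt "0 2 0 0 0" --pt "0 0 0 0 0" --pt "0 0 0 0 0"

```text
time: 3.5
tool_pos: [0.5557, 0.3057, 0.2955]
ee_rot: [0.711, 1.57, -2.476]
wrist_force: [1.3, 0.0, 0.7]
width: 0.0939
```

```bash
python3 - <<'E'
from h import *
t=snap('top')['image'];s=snap('scene')['image'];o=robot.get_obs();print(o['tool_pos'],o['ee_rot'],o['joint_positions'])
c=np.zeros((600,800,3),np.uint8)
R=lambda i,x,y,w,h,W,H:cv2.resize(i[y:y+h,x:x+w],(W,H),interpolation=cv2.INTER_CUBIC)
c[:,:400]=R(t,140,140,120,180,400,600)
c[:,400:]=R(s,270,80,120,180,400,600)
cv2.imwrite('pics/c1.png',np.clip(c[:,:,::-1]*1.4,0,255).astype(np.uint8))
E
```

```text
[0.55628307 0.30606047 0.29721537] [-2.75931112  1.56835428  0.33675197] [ 4.13828542e-01  2.83891605e-01  9.61787121e-01 -1.98271210e-04
  1.89347913e+00  2.03009133e+00]
```

View pics/c1.png

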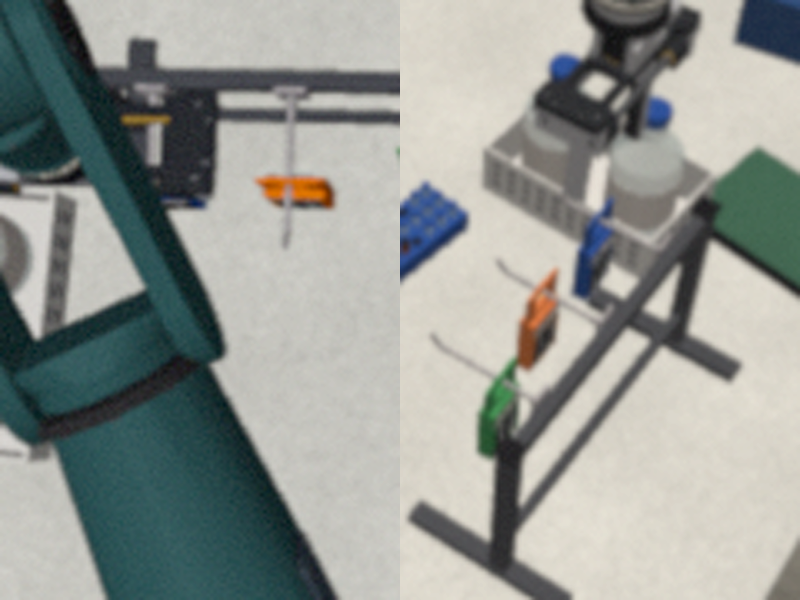

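The gripper is over the blue pack, fingers straddling it. In the scene crop the tab at (600,215) lies under the fingers. The TCP is 3 mm short in y, so I'll correct that and descend.

Call:
carry_out --pt "0 1.5 -0.3 0 0" --pt "0 2.5 0 0 0" --pt "0 2.5 0 0 0" --pt "0 2.5 0 0 0" --pt "0 2 0 0 0" --pt "0 1.5 0 0 0" --pt "0 1 0 0 0" --pt "0 0 0 0 0" --pt "0 0 0 0 0"

```text
time: 4.5
tool_pos: [0.5566, 0.3097, 0.1613]
ee_rot: [-2.733, 1.569, 0.364]
wrist_force: [-0.1, -0.1, -0.3]
width: 0.0937
```

```bash
python3 - <<'E'
from h import *
ss=snap('scene');s=ss['image'];o=robot.get_obs();print(o['tool_pos'],o['ee_rot'],o['wrist_force'])
cv2.imwrite('pics/c2.png',np.clip(cv2.resize(s[100:190,280:400],(800,600),interpolation=cv2.INTER_CUBIC)[:,:,::-1]*1.5,0,255).astype(np.uint8))
E
```

```text
[0.55688245 0.30976547 0.16186534] [-2.72182993  1.56830738  0.37475989] [ 0.34677145 -0.40673058  0.7373627 ]
```

View pics/c2.png

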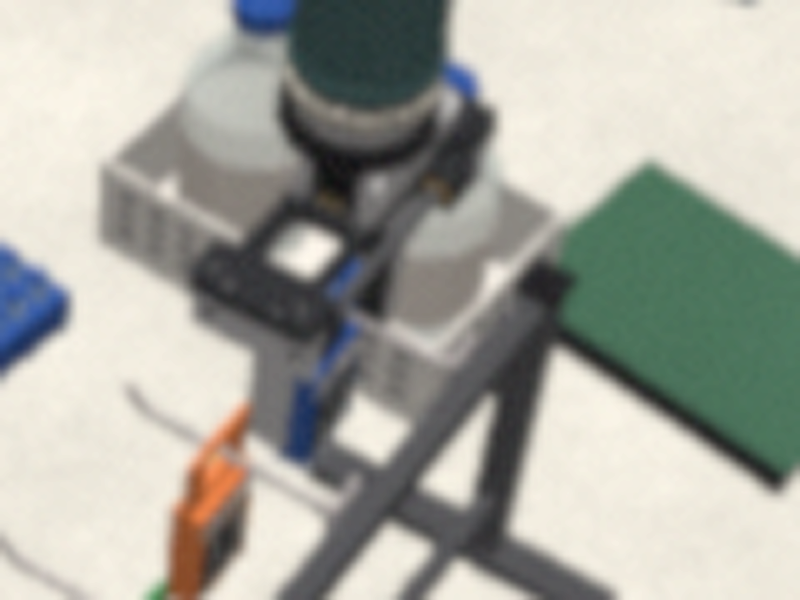

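The fingers straddle the pack. I'll check the x alignment by projecting the expected box edges into this view, against the blue face at crop (300,420).

```bash
python3 - <<'E'
from h import *
s=snap('scene')
k=lambda P:np.round([(proj(s,P)[0]-280+.4)*800/120,(proj(s,P)[1]-100+.4)*600/90])
X=np.array([.999,-.045,0]);Y=np.array([.045,.999,0])
c=np.array([.5567,.3095,0])
for x in(-.009,.009):
  for z in(.1125,.1875):print('pack',x,z,k(c+x*X-.025*Y+[0,0,z]))
for x in(-.008,.008):
  for y in (-.047,-.0595): print('finger',x,y,k(c+x*X+y*Y+[0,0,.1613]))
E
```

```text
pack -0.009 0.1125 [271. 464.]
pack -0.009 0.1875 [282. 372.]
pack 0.009 0.1125 [299. 480.]
pack 0.009 0.1875 [312. 388.]
finger -0.008 -0.047 [257. 433.]
finger -0.008 -0.0595 [243. 449.]
finger 0.008 -0.047 [283. 447.]
finger 0.008 -0.0595 [270. 463.]
```

```bash
python3 - <<'E'
from h import *
X=np.array([.999,-.045,0]);Y=np.array([.045,.999,0])
for n in('scene','top'):
  s=snap(n)
  for nm,c in(('blue',[.5567,.3095,0]),('orange',[.555,.2005,0])):
    P=[proj(s,np.array(c)+x*X+y*Y+[0,0,z]) for t,zs in((.009,(.1125,.1875)),(.002,(.1875,.2245))) for x in(-t,t) for y in(-.025,.025) for z in zs]
    P=np.array(P);print(n,nm,P.min(0).round(1),P.max(0).round(1))
    h=cv2.cvtColor(cv2.imread('pics/%s0.png'%n[0]),cv2.COLOR_BGR2HSV)
    lo,hi=((100,132) if nm=='blue' else (4,18))
    m=cv2.inRange(h,(lo,70,30),(hi,255,255));k,l,st,ce=cv2.connectedComponentsWithStats(m)
    for i in range(1,k):
      if st[i,4]>40 and abs(ce[i]-P.mean(0)).max()<12: print('  mask',st[i,:2],st[i,:2]+st[i,2:4]-1)
E
```

```text
scene blue [320.2 139.8] [334.2 171.5]
  mask [323 140] [333 168]
scene orange [303.8 160.8] [317.8 192.7]
  mask [305 161] [316 190]
top blue [175.1 192.3] [202.8 202.6]
  mask [175 192] [200 201]
top orange [216.6 191.9] [240.9 202.3]
  mask [217 193] [239 202]
```

The mask bounds agree to about 1–2 px, the same as for the orange pack, so the alignment is good. Closing.

Call:
carry_out --pt "0.2 0 0 0 0" --pt "0.3 0 0 0 0" --pt "0.38 0 0 0 0" --pt "0.44 0 0 0 0" --pt "0.5 0 0 0 0" --pt "0.6 0 0 0 0" --pt "0.7 0 0 0 0" --pt "0.7 0 0 0 0" --pt "0.7 0 0 0 0"

```text
time: 5.6
tool_pos: [0.5562, 0.3095, 0.1604]
ee_rot: [-2.392, 1.571, 0.704]
wrist_force: [0.2, 0.3, -0.2]
width: 0.0502
```

Gripped, with the opening at 50.2 mm and no wrist load. Lifting 14.5 mm.

Call:
carry_out --pt "1 0 0 0 0" --pt "1 -0.2 0 0 0" --pt "1 -0.4 0 0 0" --pt "1 -0.4 0 0 0" --pt "1 -0.3 0 0 0" --pt "1 -0.15 0 0 0" --pt "1 0 0 0 0" --pt "1 0 0 0 0"

```text
time: 6.4
tool_pos: [0.5562, 0.3094, 0.1749]
ee_rot: [1.157, 1.571, -2.029]
wrist_force: [-0.3, 0.3, -0.8]
width: 0.0497
```

```bash
python3 - <<'E'
from h import *
z=[];F=[]
for i in range(4):
  ss=snap('scene');o=robot.get_obs();z.append(o['tool_pos']);F.append(o['wrist_force'])
print(np.mean(z,0),np.mean(F,0),o['ee_rot'][2]-o['ee_rot'][0])
s=ss['image'];cv2.imwrite('pics/c3.png',np.clip(cv2.resize(s[100:190,280:400],(800,600),interpolation=cv2.INTER_CUBIC)[:,:,::-1]*1.5,0,255).astype(np.uint8))
E
```

```text
[0.55607237 0.30939039 0.17467958] [-0.21767495 -0.66245042 -1.17957869] -3.1866511933028887
```

View pics/c3.png

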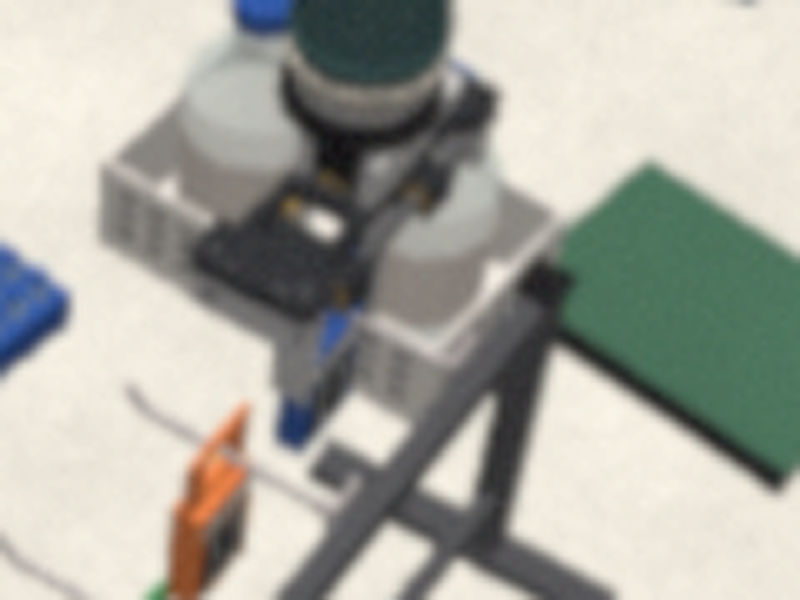

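The pack rose with the gripper. Its bottom is now at crop (295,443), and the wrist carries only its weight. Sliding it off forwards (tool +z).

Call:
carry_out --pt "1 0 0 0.4 0" --pt "1 0 0 0.8 0" --pt "1 0 0 0.8 0" --pt "1 0 0 0.8 0" --pt "1 0 0 0.4 0" --pt "1 0 0 0 0"

```text
time: 7.2
tool_pos: [0.5235, 0.3111, 0.1753]
ee_rot: [-2.736, 1.57, 0.361]
wrist_force: [0.8, -0.7, -1.1]
width: 0.0492
```

Call:
carry_out --pt "1 0 0 0.4 0" --pt "1 0 0 0.8 0" --pt "1 0 0 0.8 0" --pt "1 0 0 0.8 0" --pt "1 0 0 0.8 0" --pt "1 0 0 1 0" --pt "1 0 0 1.5 0" --pt "1 0 0 1.5 0" --pt "1 0 0 1 0" --pt "1 0 0 0.4 0" --pt "1 0 0 0 0" --pt "1 0 0 0 0"

```text
time: 8.4
tool_pos: [0.4346, 0.3149, 0.175]
ee_rot: [3.135, 1.57, -0.051]
wrist_force: [0.7, -0.5, -1.9]
width: 0.0499
```

```bash
python3 - <<'E'
from h import *
z=[];F=[]
for i in range(3):
  ss=snap('scene');o=robot.get_obs();z.append(o['tool_pos']);F.append(o['wrist_force'])
print(np.mean(z,0),np.mean(F,0),o['ee_rot'][2]-o['ee_rot'][0])
t=snap('top')['image'];s=ss['image']
c=np.zeros((600,800,3),np.uint8)
R=lambda i,x,y,w,h,W,H:cv2.resize(i[y:y+h,x:x+w],(W,H),interpolation=cv2.INTER_CUBIC)
c[:,:400]=R(s,265,90,80,120,400,600);c[:300,400:]=R(t,350,195,67,50,400,300);c[300:,400:]=R(s,180,245,67,50,400,300)
cv2.imwrite('pics/c4.png',np.clip(c[:,:,::-1]*1.5,0,255).astype(np.uint8))
E
```

```text
[0.43473085 0.31487629 0.17486901] [ 0.04273339 -0.31318081 -1.4043701 ] -3.187097574757644
```

View pics/c4.png

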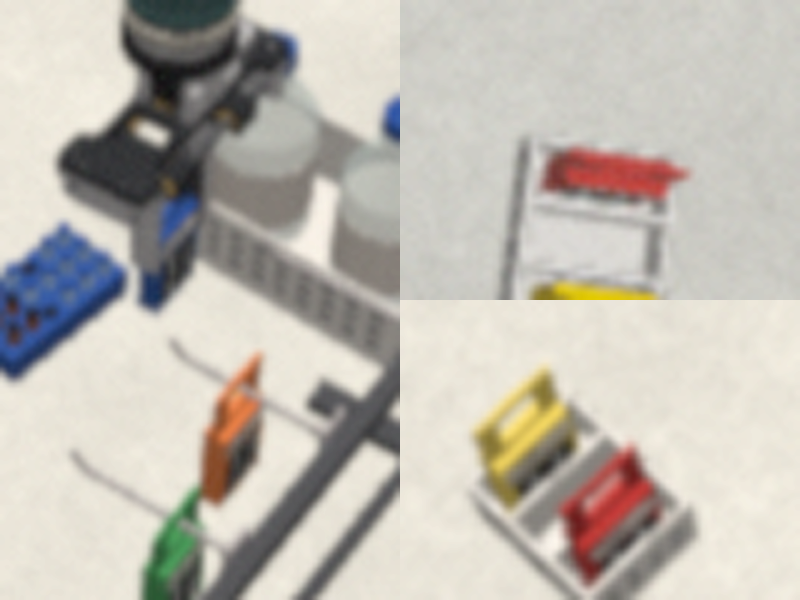

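The pack is off the hook and hanging straight in the fingers, with orange and green undisturbed. The caddy still reads as centred near (0.446, −0.232). Lifting and carrying it over.

Call:
carry_out --pt "1 -3 0 0 0" --pt "1 -3 1.5 -0.1 0" --pt "1 0 3 -0.2 0" --pt "1 0 4 -0.27 0" --pt "1 0 4 -0.27 0" --pt "1 0 4 -0.27 0" --pt "1 0 4 -0.27 0" --pt "1 0 4 -0.27 0" --pt "1 0 4 -0.27 0" --pt "1 0 4 -0.27 0" --pt "1 0 4 -0.27 0" --pt "1 0 4 -0.27 0" --pt "1 0 4 -0.27 0" --pt "1 0 4 -0.27 0" --pt "1 0 3.5 -0.23 0" --pt "1 0 2 -0.12 0" --pt "1 0 0.6 0 0" --pt "1 0 0 0 2.2" --pt "1 0 0 0 2.2" --pt "1 0 0 0 0"

```text
time: 10.6
tool_pos: [0.446, -0.2315, 0.235]
ee_rot: [-1.525, 1.57, 1.495]
wrist_force: [-0.4, 0.6, -0.4]
width: 0.05
```

Call:
carry_out --pt "1 2 0 0 0" --pt "1 2 0 0 0" --pt "1 1 0 0 0" --pt "1 0 0 0 0" --pt "1 0 0 0 0"

```text
time: 11.1
tool_pos: [0.4462, -0.232, 0.1856]
ee_rot: [2.771, 1.57, -0.492]
wrist_force: [0.0, -0.4, -0.3]
width: 0.0497
```

```bash
python3 - <<'E'
from h import *
z=[];F=[]
for i in range(3):
  ss=snap('scene');o=robot.get_obs();z.append(o['tool_pos']);F.append(o['wrist_force'])
print(np.mean(z,0),np.mean(F,0),o['ee_rot'][2]-o['ee_rot'][0],o['time'],o['joint_positions'])
t=snap('top')['image'];s=ss['image']
c=np.zeros((600,800,3),np.uint8)
R=lambda i,x,y,w,h,W,H:cv2.resize(i[y:y+h,x:x+w],(W,H),interpolation=cv2.INTER_CUBIC)
c[:,:500]=R(s,165,215,83,100,500,600);c[:400,500:]=R(t,345,190,75,100,300,400)
cv2.imwrite('pics/c5.png',np.clip(c[:,:,::-1]*1.5,0,255).astype(np.uint8))
E
```

```text
[ 0.44648693 -0.23236673  0.18627006] [ 0.09447088  0.03919315 -0.89835814] -3.26323372672182 11.25 [-5.92648604e-01 -1.42174879e-02  1.51322827e+00 -2.86571072e-05
  1.64014654e+00  1.09978678e+00]
```

View pics/c5.png

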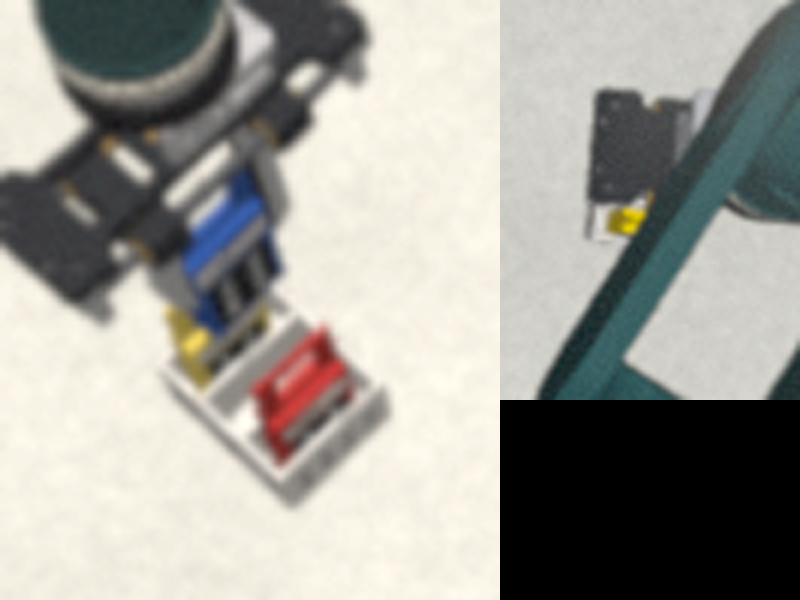

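```bash
python3 - <<'E'
from h import *
s=snap('scene')
k=lambda P:np.round([(proj(s,P)[0]-165+.4)*500/83,(proj(s,P)[1]-215+.4)*6])
def loc(c,yaw,x,y,z):
  r=Ro.from_euler('z',yaw).apply([x,y,0]);return [c[0]+r[0],c[1]+r[1],z]
c=(.4465,-.232)
for x in(-.009,.009):
  for y in(-.025,.025):print('pack bottom',x,y,k(loc((.4465,-.2324),-.1216,x,y,.138)), 'box top',k(loc((.4465,-.2324),-.1216,x,y,.213)))
for x in(-.0485,.0485):
  for y in(-.037,.037):print('rim',x,y,k(loc((.446,-.232),-.12,x,y,.045)),'base',k(loc((.446,-.232),-.12,x,y,0)))
for px in ((165,367),(285,478),(388,395),(275,300)):
  print(px,np.round(onz(s,(px[0]*83/500+165-.4,px[1]/6+215-.4),.045),4))
E
```

```text
pack bottom -0.009 -0.025 [190. 326.] box top [162. 259.]
pack bottom -0.009 0.025 [263. 255.] box top [239. 186.]
pack bottom 0.009 -0.025 [216. 348.] box top [189. 282.]
pack bottom 0.009 0.025 [289. 276.] box top [266. 208.]
rim -0.0485 -0.037 [153. 370.] base [168. 403.]
rim -0.0485 0.037 [253. 272.] base [266. 307.]
rim 0.0485 -0.037 [283. 483.] base [296. 513.]
rim 0.0485 0.037 [384. 380.] base [393. 413.]
(165, 367) [ 0.3977 -0.258   0.045 ]
(285, 478) [ 0.4889 -0.2721  0.045 ]
(388, 395) [ 0.5057 -0.2067  0.045 ]
(275, 300) [ 0.4222 -0.196   0.045 ]
```

The pack is held straight above the middle slot. The caddy rim shows at about (165,367), (285,478) and (388,395), which agrees with the estimate to about 2–3 mm. The slot leaves 4.5 mm each side. I'll lower to just above the rim and look again.

Call:
carry_out --pt "1 1 0 0 0.4" --pt "1 2 0 0 0" --pt "1 2 0 0 0" --pt "1 2 0 0 0" --pt "1 1.2 0 0 0" --pt "1 0.5 0 0 0" --pt "1 0 0 0 0" --pt "1 0 0 0 0"

```text
time: 12.15
tool_pos: [0.4465, -0.2325, 0.0989]
ee_rot: [2.652, 1.569, -0.618]
wrist_force: [-0.1, 0.1, -0.7]
width: 0.0499
```

```bash
python3 - <<'E'
from h import *
z=[];F=[];I=0
for i in range(4):
  ss=snap('scene');I=I+ss['image'].astype(float)/4;o=robot.get_obs();z.append(o['tool_pos']);F.append(o['wrist_force'])
print(np.mean(z,0),np.mean(F,0),o['ee_rot'][2]-o['ee_rot'][0],o['time'])
cv2.imwrite('pics/c6.png',np.clip(cv2.resize(I[245:305,175:255],(800,600),interpolation=cv2.INTER_CUBIC)[:,:,::-1]*1.5,0,255).astype(np.uint8))
E
```

```text
[ 0.44656608 -0.23257152  0.0991314 ] [-0.28413855 -0.16501871 -0.88588042] -3.2704070291006273 12.35
```

View pics/c6.png

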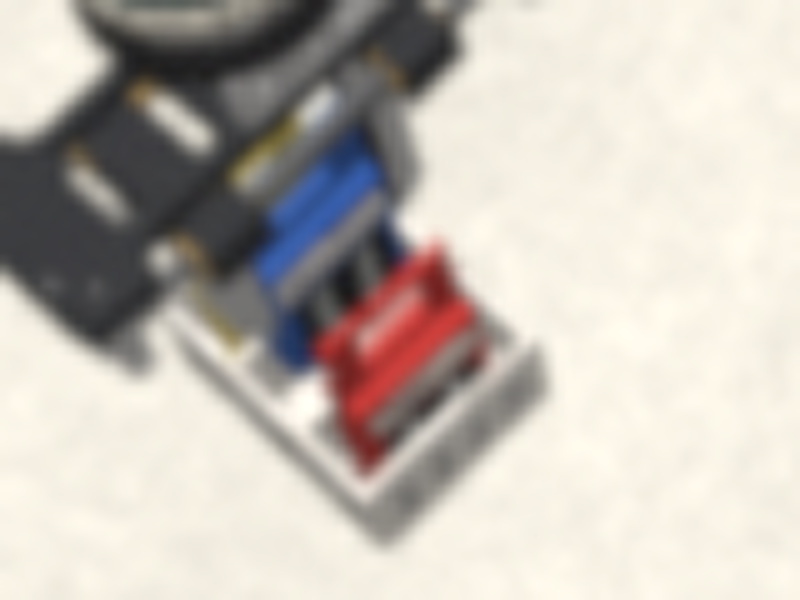

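```bash
python3 - <<'E'
from h import *
s=snap('scene')
k=lambda P:np.round([(proj(s,P)[0]-175+.4)*10,(proj(s,P)[1]-245+.4)*10])
def loc(c,yaw,x,y,z):
  r=Ro.from_euler('z',yaw).apply([x,y,0]);return [c[0]+r[0],c[1]+r[1],z]
for x in(-.009,.009):print('pack',x,'bottom',k(loc((.4466,-.2325),-.129,x,-.025,.051)),'top-y',k(loc((.4466,-.2325),-.129,x,-.025,.126)),'top+y',k(loc((.4466,-.2325),-.129,x,.025,.126)))
for z in (.004,.045):
  for x in(-.0485,-.0175,-.0135,.0135,.0175,.0445,.0485):print('cad',z,x,k(loc((.446,-.232),-.12,x,-.033,z)),k(loc((.446,-.232),-.12,x,-.037,z)))
print('cad +x+y',k(loc((.446,-.232),-.12,.0485,.037,.045)),k(loc((.446,-.232),-.12,.0485,.037,0)),k(loc((.446,-.232),-.12,.0485,-.037,0)))
print('red box top',[k(loc((.446,-.232),-.12,.031+a,b,.079)) for a in(-.009,.009) for b in(-.025,.025)])
E
```

```text
pack -0.009 bottom [265. 359.] top-y [223. 260.] top+y [344. 144.]
pack 0.009 bottom [305. 394.] top-y [265. 296.] top+y [385. 179.]
cad 0.004 -0.0485 [186. 359.] [177. 367.]
cad 0.004 -0.0175 [253. 416.] [244. 425.]
cad 0.004 -0.0135 [261. 424.] [253. 433.]
cad 0.004 0.0135 [320. 475.] [311. 484.]
cad 0.004 0.0175 [329. 482.] [320. 492.]
cad 0.004 0.0445 [389. 534.] [380. 544.]
cad 0.004 0.0485 [398. 542.] [389. 551.]
cad 0.045 -0.0485 [163. 308.] [153. 317.]
cad 0.045 -0.0175 [231. 367.] [221. 376.]
cad 0.045 -0.0135 [240. 374.] [230. 383.]
cad 0.045 0.0135 [300. 426.] [291. 436.]
cad 0.045 0.0175 [309. 434.] [300. 444.]
cad 0.045 0.0445 [370. 487.] [361. 497.]
cad 0.045 0.0485 [379. 495.] [370. 505.]
cad +x+y [537. 333.] [552. 388.] [391. 556.]
red box top [array([320., 382.]), array([436., 266.]), array([362., 418.]), array([478., 300.])]
```

Relative to the red pack and the caddy rim, the pack shows no sideways (x) error. Any offset along y is within about 3 mm, against 8 mm of clearance. Lowering into the slot.

Call:
carry_out --pt "1 0.5 0 0 0" --pt "1 0.8 0 0 0" --pt "1 0.8 0 0 0" --pt "1 0.5 0 0 0" --pt "1 0 0 0 0" --pt "1 0 0 0 0"

```text
time: 13.0
tool_pos: [0.4458, -0.2321, 0.0717]
ee_rot: [-0.293, 1.57, 2.72]
wrist_force: [0.6, -0.2, -0.5]
width: 0.05
```

Call:
carry_out --pt "1 0.4 0 0 0" --pt "1 0.6 0 0 0" --pt "1 0.5 0 0 0" --pt "1 0 0 0 0" --pt "1 0 0 0 0"

```text
time: 13.5
tool_pos: [0.4457, -0.232, 0.0567]
ee_rot: [-0.321, 1.57, 2.692]
wrist_force: [-0.8, -0.2, -1.2]
width: 0.0498
```

Call:
carry_out --pt "1 0.1 0 0 0" --pt "1 0.1 0 0 0" --pt "1 0.1 0 0 0" --pt "1 0 0 0 0" --pt "1 0 0 0 0" --pt "1 0 0 0 0"

```text
time: 14.1
tool_pos: [0.4459, -0.2322, 0.054]
ee_rot: [2.239, 1.571, -1.032]
wrist_force: [-0.4, 0.0, -0.7]
width: 0.0497
```

Call:
carry_out --pt "1 0.05 0 0 0" --pt "1 0.05 0 0 0" --pt "1 0.05 0 0 0" --pt "1 0 0 0 0" --pt "1 0 0 0 0" --pt "1 0 0 0 0"

```text
time: 14.7
tool_pos: [0.4459, -0.2322, 0.0525]
ee_rot: [2.43, 1.571, -0.84]
wrist_force: [0.4, -0.7, -0.5]
width: 0.0496
```

Call:
carry_out --pt "1 0.05 0 0 0" --pt "1 0.05 0 0 0" --pt "1 0 0 0 0" --pt "1 0 0 0 0" --pt "1 0 0 0 0"

```text
time: 15.2
tool_pos: [0.446, -0.2322, 0.052]
ee_rot: [2.568, 1.57, -0.702]
wrist_force: [-0.6, -0.1, 3.8]
width: 0.0497
```

```bash
python3 - <<'E'
from h import *
z=[];F=[]
for i in range(6):
  snap('scene');o=robot.get_obs();z.append(o['tool_pos']);F.append(o['wrist_force'])
print(np.mean(z,0),np.mean(F,0))
E
```

```text
[ 0.44601834 -0.23222131  0.05200444] [-1.87383163  1.01696372  5.11442098]
```

The wrist force has gone from −0.9 N to +5 N with the underside at the expected floor height (TCP 0.052), so the pack is on the floor. Opening.

Call:
carry_out --pt "0.45 0 0 0 0" --pt "0.4 0 0 0 0" --pt "0.3 0 0 0 0" --pt "0.2 0 0 0 0" --pt "0.1 0 0 0 0" --pt "0.1 0 0 0 0" --pt "0.1 0 0 0 0"

```text
time: 16.2
tool_pos: [0.4459, -0.2322, 0.0515]
ee_rot: [2.204, 1.571, -1.066]
wrist_force: [-0.1, 0.6, 0.4]
width: 0.0845
```

Call:
carry_out --pt "0.1 -0.5 0 0 0" --pt "0.1 -1.5 0 0 0" --pt "0.1 -2.5 0 0 0" --pt "0.1 -3 0 0 0" --pt "0.1 -3.5 0 0 0" --pt "0.1 -4 0 0 0" --pt "0.1 -4 0 0 0" --pt "0.1 -3 0 0 0" --pt "0.1 -1 1 2 0" --pt "0.1 0 2 4 0" --pt "0.1 0 2 4 0" --pt "0.1 0 2 4 0" --pt "0.1 0 1 2 0" --pt "0.1 0 0 0 0" --pt "0.1 0 0 0 0"

```text
time: 17.7
tool_pos: [0.2771, -0.291, 0.282]
ee_rot: [2.793, 1.569, -0.479]
wrist_force: [-0.3, -0.2, -0.8]
width: 0.0848
```

```bash
python3 - <<'E'
from h import *
ss=snap('scene');tt=snap('top');o=robot.get_obs();print(o['tool_pos'],o['wrist_force'],o['time'])
f=lambda v:np.round(v,4)
for n,s in(('s',ss),('t',tt)):
  h=cv2.cvtColor(s['image'],cv2.COLOR_RGB2HSV)
  for c,lo,hi in(('blue',105,130),('orange',5,16),('green',55,75),('yellow',23,32),('red',0,4)):
    m=cv2.inRange(h,(lo,110,50),(hi,255,255));k,l,st,ce=cv2.connectedComponentsWithStats(m)
    for i in range(1,k):
      if 25<st[i,4]<160 and ce[i][1]>120:print(n,c,st[i],f(ce[i]),f(onz(s,ce[i],.09)))
R=lambda i,x,y,w,h,W,H:cv2.resize(i[y:y+h,x:x+w],(W,H),interpolation=cv2.INTER_CUBIC)
c=np.hstack([R(ss['image'],175,240,66,80,400,480),R(tt['image'],350,195,66,80,400,480)])
cv2.imwrite('pics/c7.png',np.clip(c[:,:,::-1]*1.5,0,255).astype(np.uint8))
E
```

```text
[ 0.27776669 -0.29064286  0.28159847] [ 0.38298044 -0.36334421 -0.00136921] 17.8
s blue [200 263  15  22 122] [206.459  272.2623] [ 0.4471 -0.2353  0.09  ]
s orange [306 162  11  28 137] [310.0803 175.8102] [0.5239 0.2558 0.09  ]
s green [295 195   8  21  74] [297.4459 204.0676] [0.5495 0.1289 0.09  ]
s yellow [193 257  15  22 116] [199.5172 266.7759] [ 0.4176 -0.2327  0.09  ]
s red [207 270  15  21 139] [213.6403 279.2158] [ 0.4797 -0.2414  0.09  ]
t blue [109 206  14  13 148] [115.     212.1554] [0.5273 0.5485 0.09  ]
t blue [373 232  22   7 112] [383.2589 235.0089] [ 0.4445 -0.2269  0.09  ]
t blue [106 249  14  14 159] [112.1447 255.6101] [0.4008 0.5553 0.09  ]
t orange [217 193  23   9 146] [228.9589 196.4247] [0.5654 0.2125 0.09  ]
t green [260 184  19   8  98] [269.9184 186.9286] [0.5902 0.0935 0.09  ]
t yellow [372 242  23   8 127] [382.6929 245.4567] [ 0.4148 -0.2241  0.09  ]
t red [375 220  21   8 109] [384.8899 223.4679] [ 0.4773 -0.2329  0.09  ]
```

View pics/c7.png

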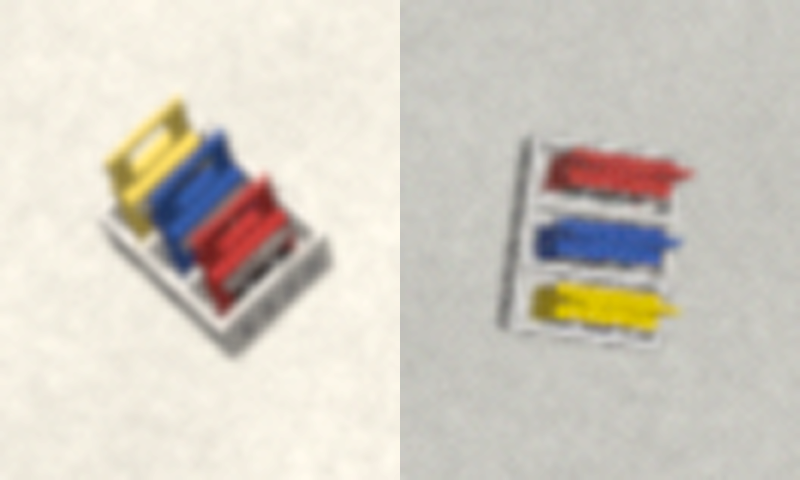

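The blue pack stands upright between yellow and red, centred on their midpoint to within about 2 mm in both views. None of the other four packs has moved by as much as half a pixel. Handing in.

```bash
python3 -c "
from bench import robot
print(robot.close_job())"
```

```text
the job is handed in; nothing more can be done
None
```

The blue pack is off its hook and standing upright in the caddy's middle slot. I handed the job in at about 17.8 s of the 53 s; `close_job()` gives no verdict.

- **Removal:** I gripped the pack across its 50 mm width, lifted it about 14 mm and slid it off forwards. The wrist readings taken during the slide showed only the pack's weight and noise, at most about 2 N.
- **Placing:** I lowered it until the wrist force rose to about +5 N at the expected floor height, then opened the fingers and backed clear.
- **Last checks:** In both views the blue pack is level with the yellow and red ones and within about 2 mm of the midpoint between them. The orange, green, yellow and red packs all stayed within half a pixel of their starting positions. The gripper touches nothing.
- **Not checked or disagreeing:**
    - The blurred caddy rim gave centres 2–4 mm apart between the two views, so I relied on the slot's clearance and the contact force.
    - I didn't re-measure the bottles, wrench and marker at the end. The arm never went near the wrench or marker, and the two bottle caps I could see in the top view hadn't moved.

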